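Back off the glue press by one turn

TASK

The glue in the bench press has set: take the pressure off the wooden blank. With your fingertips only, push the lock bolt's upright knob outward, away from the hand wheel, as far as it goes; push the hand wheel by its handle through exactly one full turn, anticlockwise seen from above; then push the bolt fully home into its notch again. Do not wind the wheel far past the one turn, nothing is to be picked up, and the blank and everything else on the table stay where they lie.

Things in the scene. Friction and masses are not known exactly. Their poses are not given: they have to be found in the camera images.
- press: bench glue press, grey cast frame fixed to the table: foot 124 (x) by 206 mm (y), two steel columns at y = +-85 mm, crosshead 104 to 130 mm above the table with the hand wheel on top. Origin: under the centre of the foot, at table height, on the wheel's vertical axis. z is up; the lock bolt lies on the -y side and slides outward along -y. The platen under the crosshead rises 6 mm a turn.
- wheel (a joint): angle of the hand wheel in rad, about the vertical axis through the press's origin, about 0 at the start, growing anticlockwise seen from above; one full turn is 6.283. It keeps counting over several turns. It turns stiffly (about 3.5 N at the handle) and stays where it is left. While the bolt is home it can move only about 0.05 rad either way.
- handle (a point): middle of the hand wheel's black upright grip: 22 mm thick, 53 mm tall, free from all sides between 185 and 238 mm above the table, at 60 mm from the wheel's axis, standing on the rim at the end of a spoke. It lies 212 mm above the table and goes round with the wheel; at the start it is on the press's +y side.
- hub (a point): centre of the hand wheel, on its axis, 172 mm above the table, at the height of the rim's middle. The dark steel rim is 13 mm thick and 133 mm across outside (top at 178.5 mm), with three spokes; the steel screw, 18 mm thick, stands up to 202 mm in the middle and rises 6 mm.
- bolt (a joint): how far the lock bolt is drawn out, in m: 0 is home (its round nose in the notch of the steel disc under the wheel), 0.020 fully drawn. It needs about 2.5 N and stays where it is left. The nose enters only where the notch stands before it, at each whole turn of the wheel; both are tapered, so the bolt centres a wheel that is up to about 0.1 rad off.
- knob (a point): point on the lock bolt's upright steel knob, 200.5 mm above the table, 108 mm from the wheel's axis towards the press's -y when home and 128 mm when drawn. The knob is 13 mm thick at its neck and 19 mm at its head, free from all sides between 170 and 213 mm above the table (rim of the wheel: 35 mm nearer the axis, lower).
- offcut_a: lower half of the glued blank in the press, wooden block 45x90x20 mm, lying on the press's foot; origin: centre of its underside
- offcut_c: upper half of the glued blank, wooden block 40x60x18 mm, on the lower one; origin: centre of its underside
- pliers: pliers with red handles, 58x170x12 mm, lying on the table at the front right; origin: centre of the underside
- screwdriver_red: red screwdriver, 219 mm long, 28 mm high, lying at the right edge of the table, further back; origin: centre of the underside
- spanner: steel combination spanner, 164x29x10 mm, lying on the table at the front, a little left of the middle; origin: centre of the underside
- tape_measure: black and yellow tape measure, 40x83x66 mm, standing at the left; origin: centre of the underside
- knob_b: white turned drawer knob, 30 mm wide, 28 mm high, standing behind the press; origin: centre of its foot
- bracket_b: small zinc corner bracket, 22x45x45 mm, standing behind the press; origin: centre of the underside

How it is judged:
On the way, in this order (a step that is already met when the one before it is completed fails the run):
1. the lock bolt is drawn before the wheel is turned (value of joint bolt above 0.015 m and value of joint wheel below 0.3 rad), for 0.1 s.
2. the wheel stands still after one full turn anticlockwise, within 0.16 rad, the bolt still drawn (value of joint wheel between 6.123 and 6.443 rad and velocity of joint wheel between -0.1 and 0.1 rad/s and value of joint bolt above 0.012 m), for 0.2 s.
At the end, for the whole second after the job is handed in: the wheel stands still one full turn (6.283 rad, within 0.1) anticlockwise from its locked place, the lock bolt is home again (within 3 mm) and both halves of the blank lie within 10 mm of where they were (value of joint wheel between 6.183 and 6.383 rad and value of joint bolt below 0.003 m and velocity of joint wheel between -0.05 and 0.05 rad/s and distance of each of offcut_a, offcut_c from where it was at the start of the episode below 0.01 m); the robot touches nothing.
It fails at once if the wheel is wound more than an eighth of a turn too far (value of joint wheel above 7.07 rad).
It fails at once if the blank in the press is lifted or shifted by more than 10 mm (distance of any of offcut_a, offcut_c from where it was at the start of the episode above 0.01 m).
It fails at once if something lying on the table is picked up or shifted by more than 20 mm (distance of any of pliers, screwdriver_red, spanner, tape_measure, knob_b, bracket_b from where it was at the start of the episode above 0.02 m).
It also fails if it takes over 64 s, if anything falls off the work surface, if the arm or the gripper's body presses on something with over 40 N, if the wrist force passes 120 N, or if a joint passes its speed limit or range.

ROBOT

A 7-joint arm with a two-finger parallel gripper is mounted at the origin on a cart in front of the work surface, level with it; the furniture and walls round the work are solid. World frame = base frame: x ahead of the robot, y to its left, z up, the work surface at z = 0. Lengths are in m, angles in rad, forces in N, time in s.
With the tool pointing down it reaches from about 0.4 to 0.9 m from the base axis. Payload 5.5 kg.
Tool frame: the origin (TCP) lies midway between the tips of the shut fingers; the grasp point (between the pads) lies 19 mm behind it (manip.grip_depth is the distance from the TCP to the grasp point, in m); z points along the fingers, y is the line along which they close (so a half turn about z gives the same grasp; the last joint's range is limited). The gripper opens to 92 mm and grips with 3 to 60 N. Pads are 19 mm wide; open, the fingers measure 130 mm over their backs; the gripper's body (75 mm by 190 mm) begins 47 mm behind the grasp point.
Start: joints at [1.44, 0.501, -0.427, 1.55, 0.221, 1.138, -0.21], TCP at [0.249, -0.6, 0.227] pointing down, gripper open.
Joint ranges: [-2.88, 2.88], [-0.31, 2.03], [-1.54, 1.56], [0.2, 2.42], [-1.41, 4.55], [0.19, 2.02], [-2.57, 2.57]. Speed limits (rad/s): [2.57, 2.57, 3.14, 3.14, 3.14, 3.14, 3.14].

INTERFACE

Orientations are given as a unit quaternion [x, y, z, w].
In Python, from bench import manip, effector, viewer gives the robot as it stands. Calls block until the motion is done:
- manip.move_pose(position, orientation): joint-space move of the TCP to a pose.
- manip.servo_line(position, ori=None, vel=0.15): straight line of the TCP; ori=None keeps the orientation; vel is the mean speed in m/s.
- manip.movej(angles): joint-space move.
- effector.open_jaws() and effector.close(f_grip=None): open the fingers fully, or close them until they stop; f_grip is the grip in N (None keeps the last).
- manip.sleep(seconds).
- manip.solve_ik(position, orientation): joint angles nearest the present ones, or None.
- viewer.get_image(name): name is "scene" or "top"; returns the picture (480x640x3 uint8, red, green, blue); there is no depth.
- viewer.get_calibration(name): a dict with "vfov" (degrees; the focal length in pixels is half the picture's height over the tangent of half this angle, whatever the lens; pixels are square), "cx", "cy" (the principal point, pixels), "eye" and "attitude" of the camera in the world. Camera axes: x right, y down, z forward; pixel columns grow to the right and rows downward; lengths in m; the calibration is good to about 2 mm. A picture is of the moment at which its call begins. get_calibration takes no time and is no camera call.
A pose or a line that the arm cannot do raises manip.PlanningError and nothing moves.
- manip.hand_in(): hands the job in; it is judged then, once.
Readings, each from a call of its own:
- manip.current_clock(): time.
- manip.current_q(): joint angles.
- manip.current_joint_velocities(): joint speeds.
- manip.current_tau(): joint torques, N m.
- manip.current_tool_pos(): TCP position.
- manip.current_tcp_rot(): TCP orientation.
- manip.current_force(): force on the tool from outside, world axes, zero at the start.
- manip.current_wrist_torque(): the same for the moment, N m.
- manip.current_finger_gap(): finger opening in m.
- manip.current_gripper_force(): force on a finger pad.
Only numpy, scipy, OpenCV 4.12 (cv2) and the standard library are available. Lean on these libraries where they do the work, as an engineer would, in place of code of your own. Each camera call takes 0.05 s, during which the arm holds its last target. There are 200 camera calls.

## Working session

There is one attempt and no reset: what is moved stays moved. The work goes in short steps, each a Python script; the robot and the scene stay as the last script left them, time stands still between calls to the robot, and variables do not carry over. Pictures are saved under pics/ and viewed, at most 10 in all, crops included, and the job is handed in when it is done.

```bash
mkdir -p pics; python3 - <<'E'
from bench import manip, effector, viewer
import cv2
for n in("scene","top"):
    cv2.imwrite(f"pics/{n}0.png",viewer.get_image(n)[:,:,::-1]); print(n,viewer.get_calibration(n))
print(manip.current_clock(),manip.current_tcp_rot(),manip.current_finger_gap())
E
```

```text
scene {'vfov': 53.557722642143965, 'cx': 320.4612135867291, 'cy': 235.15360865453871, 'eye': array([-0.1004992 ,  0.40629333,  0.75821487]), 'attitude': array([-0.43035912,  0.80324667, -0.36130071,  0.19760468])}
top {'vfov': 51.53883845943447, 'cx': 320.5252056967293, 'cy': 244.56929812699815, 'eye': array([0.43445452, 0.03048697, 1.07261777]), 'attitude': array([ 0.71407879, -0.69838481,  0.04490771, -0.01826002])}
0.1 [ 9.80667489e-01  1.95679528e-01 -1.44993301e-04 -8.81813279e-04] 0.09164335216650302
```

View pics/scene0.png

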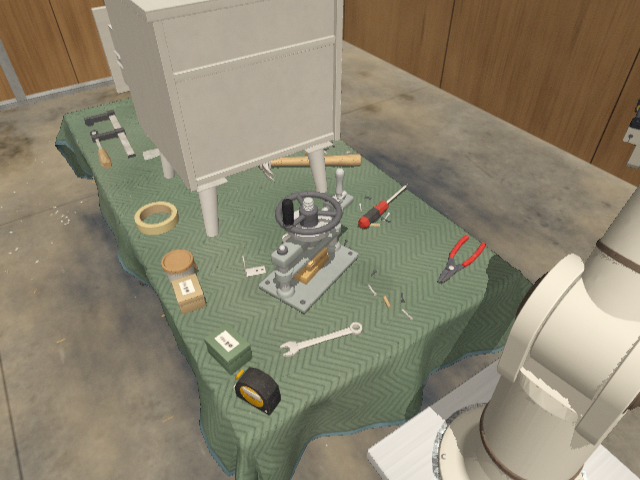

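View pics/top0.png

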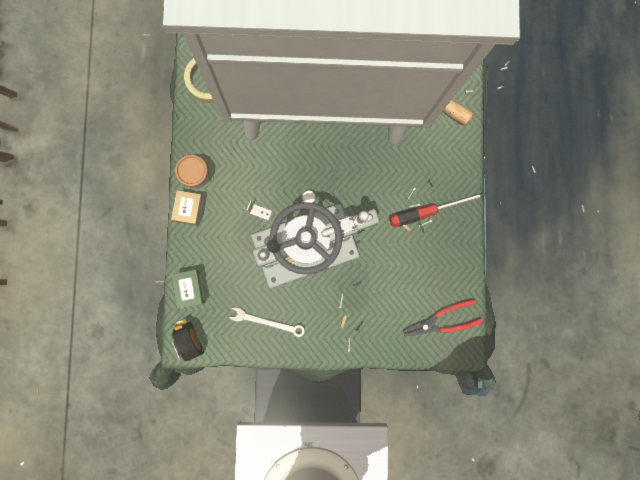

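The top view shows the wheel hub near (306,237), the black handle near (273,246) and the knob near (363,217). A cabinet stands behind the press. I'll zoom in on both views.

```bash
cat > h.py <<'E'
import numpy as np
from scipy.spatial.transform import Rotation as R
from bench import manip, effector, viewer
def ray(n,u,v):
    c=viewer.get_calibration(n); f=240/np.tan(np.radians(c['vfov'])/2)
    d=R.from_quat(c['attitude']).apply([(u-c['cx'])/f,(v-c['cy'])/f,1]); return c['eye'],d
def onz(n,u,v,z):
    e,d=ray(n,u,v); return e+d*(z-e[2])/d[2]
def proj(n,p):
    c=viewer.get_calibration(n); f=240/np.tan(np.radians(c['vfov'])/2)
    q=R.from_quat(c['attitude']).inv().apply(np.asarray(p)-c['eye']); return np.array([c['cx'],c['cy']])+f*q[:2]/q[2]
def tri(a,b):
    (e,d),(g,h)=a,b; s=np.linalg.lstsq(np.c_[d,-h],g-e,rcond=None)[0]; p,q=e+d*s[0],g+h*s[1]
    return (p+q)/2,np.linalg.norm(p-q)
E
python3 - <<'E'
import cv2
a=cv2.imread('pics/top0.png')[180:300,240:400]; b=cv2.imread('pics/scene0.png')[160:310,250:410]
cv2.imwrite('pics/tc.png',cv2.resize(a,None,fx=5,fy=5,interpolation=cv2.INTER_CUBIC)); cv2.imwrite('pics/sc.png',cv2.resize(b,None,fx=4,fy=4,interpolation=cv2.INTER_CUBIC))
E
```

```text
(no output)
```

View pics/tc.png

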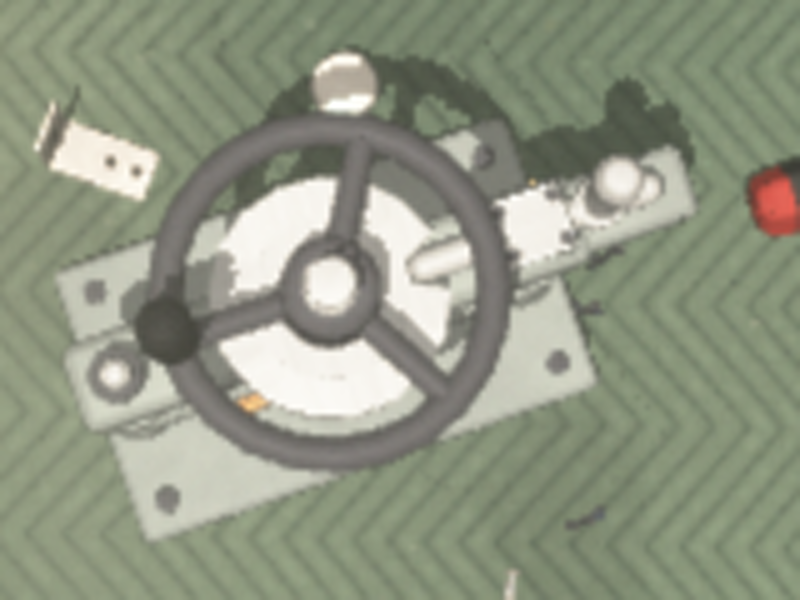

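View pics/sc.png

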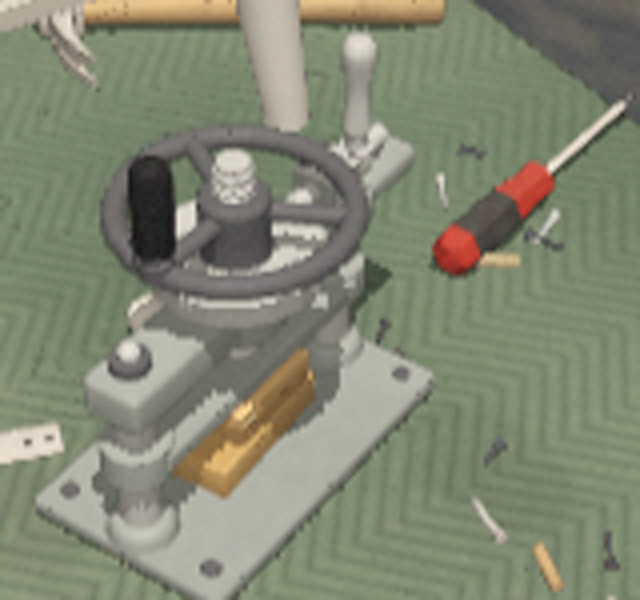

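Wheel rim in the top crop spans columns 151–512 and rows 113–469, so its centre is at full-image (306.3,238.2). The handle top is at (273.2,246.0) and the knob head at (363.6,216.2). In the scene view the knob head is at (339.8,172.5), the handle middle at (288,212) and the screw top at (308.7,200).

```bash
python3 - <<'E'
from h import *
np.set_printoptions(precision=4,suppress=True)
t0=ray('top',306.0,237.9)
hub=onz('top',306.0,237.9,.172); hd=onz('top',272.9,245.8,.232); kn=onz('top',363.3,215.9,.205)
print(hub,hd,kn)
for a,b in((hd,hub),(kn,hub),(hd,kn)): d=a-b; print(np.linalg.norm(d[:2]),np.degrees(np.arctan2(d[1],d[0])))
print('tri knob',tri(ray('top',363.3,215.9),ray('scene',339.6,172.3)))
print('screw',onz('scene',308.5,200,.202),onz('scene',287.8,211.8,.212), onz('top',306,236.3,.202))
# cabinet
print('cab bl',tri(ray('top',232,118),ray('scene',190,187)),'br',tri(ray('top',435,122),ray('scene',338,143)))
print('cab top l',tri(ray('top',165,28),ray('scene',148,18)))
print(manip.current_q())
E
```

```text
[0.5271 0.024  0.172 ] [0.5061 0.0801 0.232 ] [ 0.5653 -0.0761  0.205 ]
0.059888696815056826 110.50412025503047
0.10715672062404033 -69.12687897865415
0.16704462071395715 110.74082797417819
tri knob (array([ 0.5647, -0.0761,  0.2077]), np.float64(0.000708272826412643))
screw [0.5271 0.0234 0.202 ] [0.5068 0.0812 0.212 ] [0.5269 0.0243 0.202 ]
cab bl (array([0.7558, 0.1749, 0.1564]), np.float64(0.014549583062349524)) br (array([ 0.7688, -0.2217,  0.1294]), np.float64(0.007018667459007992))
cab top l (array([0.7314, 0.1943, 0.5152]), np.float64(0.0019116238385188341))
[ 1.4402  0.5018 -0.4268  1.5513  0.2208  1.1383 -0.2103]
```

```bash
cat >> h.py <<'E'
HUB=np.array([.5270,.0238]); YAW=np.radians(20.7)   # press yaw
def quat(al):
    y=np.array([np.cos(al),np.sin(al),0]); z=np.array([0,0,-1.]); return R.from_matrix(np.c_[np.cross(y,z),y,z]).as_quat()
def pol(r,phi): return HUB+r*np.array([np.cos(phi),np.sin(phi)])
PHI0=YAW+np.pi/2
def peg(phi,d,z):   # peg centre tangentially behind a handle at world angle phi
    t=np.array([-np.sin(phi),np.cos(phi)]); return np.r_[pol(.06,phi)-d*t,z]
E
python3 - <<'E'
from h import *
np.set_printoptions(precision=2,suppress=True)
q=R.from_quat(manip.current_tcp_rot()).as_matrix()[:,1]; print('yaw now',np.degrees(np.arctan2(q[1],q[0])))
for off in(0,90,180,270):
    print(off)
    for w in range(0,361,30):
        phi=PHI0+np.radians(w); s=manip.solve_ik(peg(phi,.0205,.192),quat(phi+np.radians(off))); print(w,s)
for off in (90,-90):
  for r in (.083,.155): print('knob',off,r,manip.solve_ik(np.r_[pol(r,YAW-np.pi/2),.192],quat(YAW+np.radians(off-90))))
E
```

```text
yaw now -67.431142853014
0
0 [ 0.78  0.82 -1.46  1.86  0.85  1.3   1.  ]
30 [ 0.79  0.58 -1.29  1.94  0.63  1.11  1.69]
60 [ 0.87  0.5  -1.29  2.    0.56  1.07  2.3 ]
90 [-1.07  0.34  1.14  2.07 -0.38  0.96 -2.5 ]
120 [ 0.66  0.28 -0.79  2.01  0.25  0.95 -2.52]
150 [ 0.72  0.35 -0.84  1.95  0.31  0.98 -2.  ]
180 [ 0.71  0.42 -0.84  1.88  0.36  1.01 -1.5 ]
210 [ 0.69  0.5  -0.89  1.8   0.44  1.06 -1.05]
240 [ 0.67  0.57 -0.96  1.75  0.51  1.1  -0.62]
270 [ 0.63  0.6  -1.    1.73  0.55  1.13 -0.17]
300 [ 0.57  0.57 -0.97  1.74  0.53  1.11  0.31]
330 [ 0.61  0.59 -1.09  1.79  0.58  1.12  0.74]
360 [ 0.78  0.82 -1.46  1.86  0.85  1.3   1.  ]
90
0 [-1.08  0.53  1.14  1.92 -0.55  1.05 -2.48]
30 [ 0.05  0.26 -0.29  1.96  0.09  0.94 -2.55]
60 [ 0.75  0.39 -1.09  2.    0.41  1.   -2.28]
90 [ 0.85  0.38 -1.13  2.02  0.41  0.99 -1.69]
120 [ 0.87  0.37 -1.07  2.    0.39  0.99 -1.08]
150 [ 0.84  0.4  -1.    1.95  0.4   1.01 -0.51]
180 [ 0.81  0.47 -1.    1.87  0.46  1.05 -0.01]
210 [ 0.79  0.57 -1.05  1.8   0.55  1.1   0.43]
240 [ 0.71  0.6  -1.03  1.75  0.57  1.13  0.91]
270 [ 0.62  0.59 -0.98  
[... 947 characters left out ...]
.48 -1.3   2.02  0.54  1.05  1.33]
120 [ 1.    0.5  -1.29  2.    0.56  1.06  1.91]
150 [ 1.01  0.57 -1.29  1.94  0.62  1.11  2.44]
180 [-0.7   0.42  0.91  1.92 -0.39  0.99 -2.39]
210 [ 0.51  0.42 -0.64  1.81  0.29  1.01 -2.5 ]
240 [ 0.54  0.49 -0.76  1.75  0.38  1.05 -2.08]
270 [ 0.56  0.55 -0.88  1.73  0.47  1.09 -1.68]
300 [ 0.57  0.57 -0.97  1.74  0.52  1.11 -1.26]
330 [ 0.64  0.61 -1.13  1.79  0.61  1.14 -0.86]
360 [ 0.75  0.7  -1.34  1.86  0.74  1.2  -0.48]
knob 90 0.083 [ 0.81  0.54 -1.    1.8   0.51  1.09 -0.02]
knob 90 0.155 [ 0.9   0.63 -1.04  1.72  0.59  1.14  0.05]
knob -90 0.083 [-0.65  0.48  0.91  1.85 -0.44  1.03 -2.34]
knob -90 0.155 [-0.5   0.55  0.91  1.76 -0.49  1.07 -2.2 ]
```

```bash
cat >> h.py <<'E'
def go(p,al=None,v=.15): manip.servo_line(list(p),None if al is None else quat(al),v)
def push(p0,p1,step,flim,vel=.06):
    """straight push from p0 to p1 (tool moves along it) until the resisting force exceeds flim"""
    p0,p1=np.array(p0),np.array(p1); L=np.linalg.norm(p1-p0); u=(p1-p0)/L; f0=manip.current_force()@u; log=[]
    for s in np.append(np.arange(step,L,step),L):
        go(p0+s*u,v=vel); f=f0-manip.current_force()@u; log.append((round(s*1e3),round(f,1)))
        if f>flim: break
    return log
def snap(n,f,box=None,k=1):
    import cv2
    im=viewer.get_image(n)[:,:,::-1]
    if box: u,v,w,h=box; im=cv2.resize(im[v:v+h,u:u+w],None,fx=k,fy=k,interpolation=cv2.INTER_CUBIC)
    cv2.imwrite(f"pics/{f}.png",im)
E
python3 - <<'E'
from h import *
effector.close(5)
K=YAW-np.pi/2
go(manip.current_tool_pos()+[0,0,.06])
manip.move_pose(list(np.r_[pol(.083,K),.28]),list(quat(YAW)))
print(manip.current_clock(),manip.current_tool_pos(),manip.current_finger_gap())
a=np.r_[pol(.083,K),.192]; go(a)
print(manip.current_force())
print(push(a,np.r_[pol(.112,K),.192],.003,12))
print(manip.current_tool_pos(), np.linalg.norm(manip.current_tool_pos()[:2]-HUB),manip.current_clock())
snap('top','t1',(240,180,160,120),5)
E
```

```text
4.325 [ 0.55636456 -0.05560381  0.27977058] 0.0005077470060273141
[ 0.3847553   0.30006213 -0.3056827 ]
[(3, np.float64(1.2)), (6, np.float64(1.1)), (9, np.float64(1.5)), (12, np.float64(1.2)), (15, np.float64(1.2)), (18, np.float64(1.3)), (21, np.float64(1.1)), (24, np.float64(1.7)), (27, np.float64(5.2)), (29, np.float64(9.4))]
[ 0.56518238 -0.07715942  0.19188048] 0.10793840585835439 7.5583
```

View pics/t1.png

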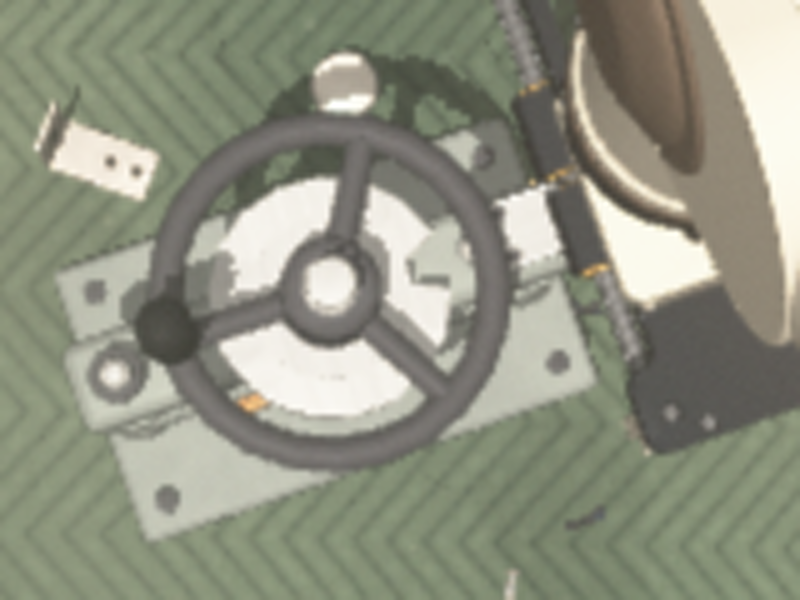

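The bolt is drawn: the nose has left the notch (crop 410,270) and the force rose at the end stop. Next is the first half turn.

```bash
cat >> h.py <<'E'
def wind(w0,w1,off,d=.0205,z=.192,step=10,v=.05):
    log=[]
    for w in np.linspace(w0,w1,max(1,int(np.ceil(abs(w1-w0)/step)))+1)[1:]:
        phi=PHI0+np.radians(w); go(peg(phi,d,z),phi+off,v)
        f=manip.current_force(); t=np.array([-np.sin(phi),np.cos(phi)]); log.append((round(w),round(-f[:2]@t,1),round(np.linalg.norm(f),1)))
        if log[-1][2]>25: print('STOP');break
    return log
def start(w,off):
    phi=PHI0+np.radians(w)
    manip.move_pose(list(peg(phi,.034,.27)),list(quat(phi+off))); go(peg(phi,.034,.192),phi+off)
E
python3 - <<'E'
from h import *
p=manip.current_tool_pos(); p[:2]=pol(.098,YAW-np.pi/2); go(p); p[2]=.27; go(p)
start(0,np.pi); print(manip.current_force(),manip.current_clock())
print(wind(0,180,np.pi)); print(manip.current_clock())
snap('top','t2',(240,180,160,120),5)
E
```

```text
[-0.32892822  0.73280083 -0.33828439] 10.7083
[(10, np.float64(1.6), np.float64(2.3)), (20, np.float64(0.8), np.float64(2.4)), (30, np.float64(1.2), np.float64(1.4)), (40, np.float64(0.9), np.float64(1.0)), (50, np.float64(0.4), np.float64(0.5)), (60, np.float64(0.1), np.float64(0.7)), (70, np.float64(0.8), np.float64(1.2)), (80, np.float64(1.0), np.float64(1.1)), (90, np.float64(-0.2), np.float64(0.7)), (100, np.float64(0.6), np.float64(0.7)), (110, np.float64(-1.1), np.float64(1.7)), (120, np.float64(0.3), np.float64(0.5)), (130, np.float64(0.1), np.float64(0.5)), (140, np.float64(1.5), np.float64(1.7)), (150, np.float64(0.3), np.float64(0.4)), (160, np.float64(0.0), np.float64(0.9)), (170, np.float64(-0.0), np.float64(1.0)), (180, np.float64(0.7), np.float64(1.1))]
17.7167
```

View pics/t2.png

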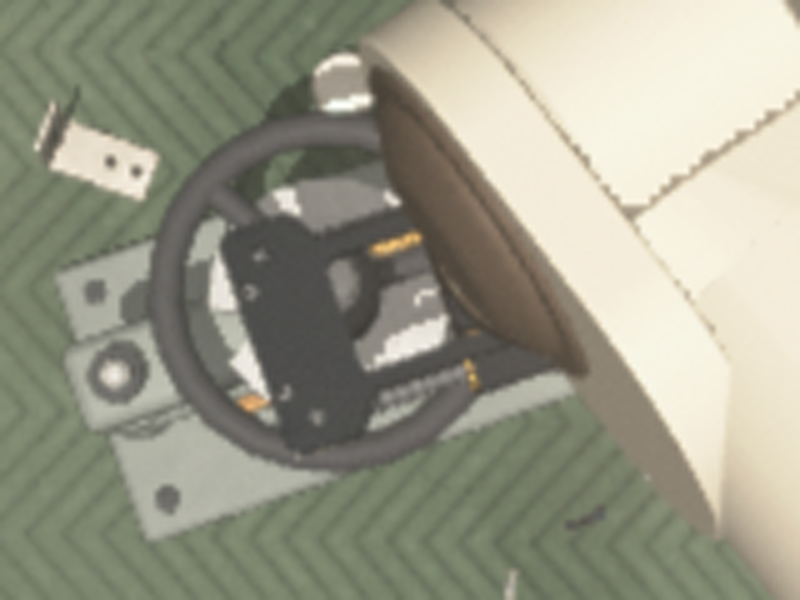

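The spoke now at (230,200) is the former lower-right spoke turned by about 180°. Next I re-approach and do the second half, stopping short to measure.

```bash
python3 - <<'E'
from h import *
phi=PHI0+np.pi
go(peg(phi,.03,.192),phi+np.pi); go(peg(phi,.03,.27))
start(180,0); print(manip.current_force(),manip.current_clock())
print(wind(180,352,0)); 
phi=PHI0+np.radians(352); go(peg(phi,.03,.192),phi); go(peg(phi,.03,.27))
g=peg(phi,.03,.27); K=YAW-np.pi/2
manip.move_pose(list(np.r_[pol(.165,K),.27]),list(quat(YAW)))
print(manip.current_clock())
snap('top','t3',(240,180,160,120),5)
E
```

```text
[0.14076992 0.14110856 0.99625796] 21.6917
[(190, np.float64(0.4), np.float64(0.9)), (199, np.float64(1.3), np.float64(1.4)), (209, np.float64(0.9), np.float64(1.2)), (218, np.float64(1.5), np.float64(1.7)), (228, np.float64(0.5), np.float64(1.4)), (237, np.float64(0.9), np.float64(1.6)), (247, np.float64(0.9), np.float64(1.5)), (256, np.float64(1.0), np.float64(1.6)), (266, np.float64(0.8), np.float64(1.7)), (276, np.float64(1.1), np.float64(1.3)), (285, np.float64(1.2), np.float64(1.6)), (295, np.float64(1.3), np.float64(1.6)), (304, np.float64(1.1), np.float64(1.4)), (314, np.float64(0.0), np.float64(0.4)), (323, np.float64(-0.1), np.float64(0.2)), (333, np.float64(-0.0), np.float64(0.2)), (342, np.float64(0.2), np.float64(1.4)), (352, np.float64(0.6), np.float64(0.7))]
30.2167
```

View pics/t3.png

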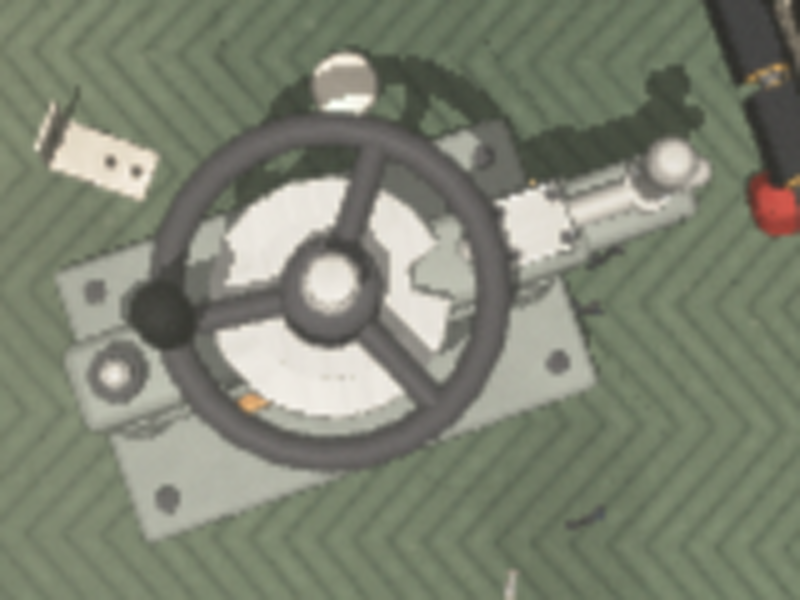

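The handle is at crop (161,314), against (166,330) at the start, so it is a few degrees short. The knob is drawn, at (672,162). I'll measure the shortfall with a dark mask.

```bash
cat >> h.py <<'E'
def hang(crop):
    import cv2
    m=(crop.max(2)<62).astype(np.uint8); m[:,260:]=0; m[:250]=0
    n,l,s,c=cv2.connectedComponentsWithStats(m); i=1+s[1:,4].argmax(); u,v=c[i]
    d=onz('top',240+(u+.5)/5-.5,180+(v+.5)/5-.5,.232)[:2]-HUB
    return np.degrees(np.arctan2(d[1],d[0])),np.linalg.norm(d),s[i,4]
E
python3 - <<'E'
from h import *
import cv2
for f in('tc','t1','t3'): print(f,hang(cv2.imread(f'pics/{f}.png')))
E
```

```text
Traceback (most recent call last):
  File "h.py", line 48, in hang
    n,l,s,c=cv2.connectedComponentsWithStats(m); i=1+s[1:,4].argmax(); u,v=c[i]
                                                     ~~~~~~~~~~~~~~^^
ValueError: attempt to get argmax of an empty sequence
```

```bash
python3 - <<'E'
import cv2
a=cv2.imread('pics/tc.png'); print(a[330,166],a[345,166],a[310,166],a[250,170],a[320,240])
E
sed -i 's/<62/<80/' h.py
python3 - <<'E'
from h import *
import cv2
for f in('tc','t1','t3'): print(f,hang(cv2.imread(f'pics/{f}.png')))
E
```

```text
[79 86 88] [73 81 82] [69 77 77] [117 121 125] [121 125 129]
tc (np.float64(111.33088838438488), np.float64(0.05666879399010433), np.int32(1599))
t1 (np.float64(110.32052936861609), np.float64(0.05861924404104945), np.int32(2599))
t3 (np.float64(103.57075891144595), np.float64(0.0581296902663159), np.int32(4073))
```

```bash
sed -i 's/<80/<98/' h.py
python3 - <<'E'
from h import *
import cv2
a=[hang(cv2.imread(f'pics/{f}.png')) for f in('tc','t1','t3')]; print(a)
s=(a[0][0]+a[1][0])/2-a[2][0]; lead=360-s-352; w1=360-lead; print('short',s,'lead',lead)
assert 3<s<12
start(352,0); print(wind(352,w1,0,step=4,v=.03)); manip.sleep(.3)
phi=PHI0+np.radians(w1); go(peg(phi,.03,.192),phi); go(peg(phi,.03,.27))
manip.move_pose(list(np.r_[pol(.165,YAW-np.pi/2),.27]),list(quat(YAW)))
print(manip.current_clock())
snap('top','t4',(240,180,160,120),5); print(hang(cv2.imread('pics/t4.png')))
E
```

```text
[(np.float64(108.97385081379215), np.float64(0.05831406400865303), np.int32(4027)), (np.float64(108.81785292305251), np.float64(0.05812934923313237), np.int32(4272)), (np.float64(108.62654782902055), np.float64(0.05473541278006163), np.int32(6451))]
short 0.2693040394017885 lead 7.7306959605982115Traceback (most recent call last):
  File "<stdin>", line 5, in <module>
AssertionError
```

```bash
sed -i 's/m=(crop.max(2)<98).astype(np.uint8);/m=cv2.morphologyEx((cv2.GaussianBlur(crop,(9,9),0).max(2)<92).astype(np.uint8),cv2.MORPH_OPEN,cv2.getStructuringElement(cv2.MORPH_ELLIPSE,(41,41)));/' h.py
python3 - <<'E'
from h import *
import cv2
a=[hang(cv2.imread(f'pics/{f}.png')) for f in('tc','t1','t3')]; print(a)
s=(a[0][0]+a[1][0])/2-a[2][0]; lead=360-s-352; w1=360-lead; print('short',s,'lead',lead)
assert 4<s<9
start(352,0); print(wind(352,w1,0,step=4,v=.03)); manip.sleep(.3)
phi=PHI0+np.radians(w1); go(peg(phi,.03,.192),phi); go(peg(phi,.03,.27))
manip.move_pose(list(np.r_[pol(.165,YAW-np.pi/2),.27]),list(quat(YAW)))
print(manip.current_clock())
snap('top','t4',(240,180,160,120),5); print(hang(cv2.imread('pics/t4.png')))
E
```

```text
[(np.float64(110.14547462850263), np.float64(0.0592770166577542), np.int32(3163)), (np.float64(110.04960501636505), np.float64(0.05923725333110584), np.int32(3356)), (np.float64(104.78977033195548), np.float64(0.05900570200754362), np.int32(3852))]
short 5.307769490478364 lead 2.6922305095216643
[(355, np.float64(2.1), np.float64(3.4)), (357, np.float64(2.8), np.float64(3.1))]
34.9
(np.float64(109.55466522929625), np.float64(0.05897752213369857), np.int32(3852))
```

View pics/t4.png

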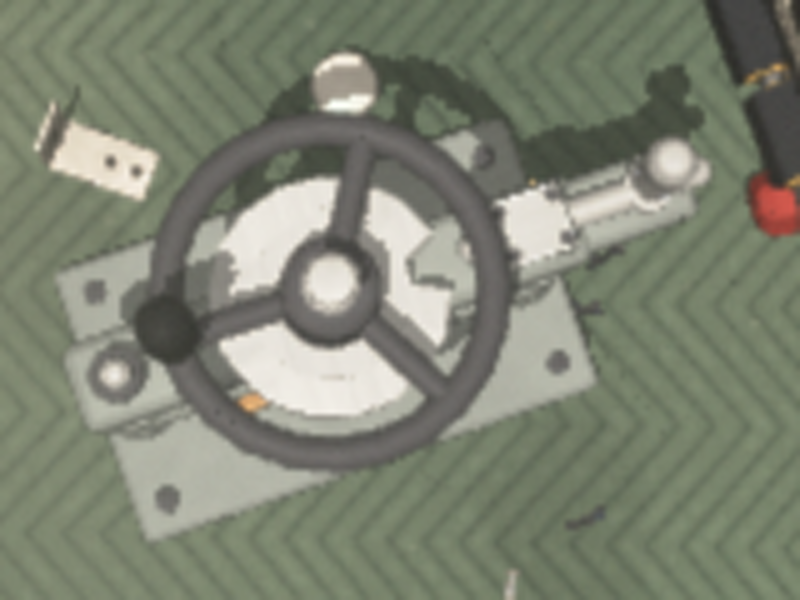

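The handle is back at its starting place to within about 1°, with the bolt still drawn. Next I push the bolt home.

```bash
python3 - <<'E'
from h import *
import cv2
K=YAW-np.pi/2
a=np.r_[pol(.165,K),.192]; go(a)
print(push(a,np.r_[pol(.120,K),.192],.003,14)); print(np.linalg.norm(manip.current_tool_pos()[:2]-HUB))
manip.sleep(.2); go(np.r_[pol(.165,K),.192]); go(np.r_[pol(.20,K),.28])
print(manip.current_clock(),manip.current_force())
snap('top','t5',(240,180,160,120),5); print(hang(cv2.imread('pics/t5.png')))
E
```

```text
[(3, np.float64(-0.6)), (6, np.float64(0.4)), (9, np.float64(0.9)), (12, np.float64(1.1)), (15, np.float64(0.3)), (18, np.float64(0.4)), (21, np.float64(0.8)), (24, np.float64(1.7)), (27, np.float64(0.3)), (30, np.float64(0.3)), (33, np.float64(1.5)), (36, np.float64(1.0)), (39, np.float64(4.5)), (42, np.float64(10.6)), (45, np.float64(14.8))]
0.12657039440517193
40.8 [0.58500222 0.72708002 0.75724265]
(np.float64(109.58047829474424), np.float64(0.05897343653939815), np.int32(3856))
```

View pics/t5.png

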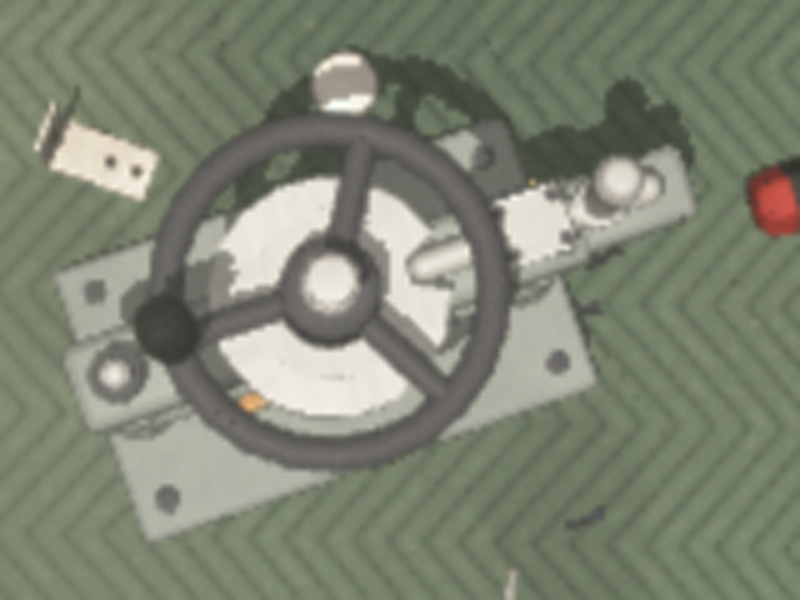

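The knob is back at its home pixel (618,181), the nose sits in the notch and the handle is at its start position. The hand is clear of everything.

```bash
python3 -c "
from bench import manip
print(manip.hand_in())"
```

```text
the job is handed in; nothing more can be done
None
```

I drew the bolt, turned the wheel one full turn anticlockwise (to within about 1° in the last picture), pushed the bolt home again and handed the job in at about 41 s; no verdict was returned.

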